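Put the green wash kit back in its places

TASK

Put the green wash kit in order: fit the green finned soap rack onto the white finned dish so that its fins slide fully down between the dish's fins, then lay the green soap bar flat on the middle of the rack, lengthwise along it. Lay the green scrub brush, nubs down, lengthwise on the middle of the wooden board, and stand the green mug gently upright on the middle of the round cork coaster. Leave the blue brush, the orange soap and the yellow cone where they are.

Things in the scene. Friction and masses are not known exactly. Their poses are not given: they have to be found in the camera images.
- saver_c (a point): Green finned soap rack (loose, 45 to 80 g), 90 x 58 x 26 mm high: five cross slats on top (6 mm thick) over four fins that hang 20 mm down, run along its x (90 mm long, 4 mm thick) and stand at y = -27, -9, 9 and 27 mm, with 14 mm gaps between. The outer fins are its long side walls, smooth and good to grip across its y (58 mm). Stands fins down. This point is its centre, half-way up; z up, x along the fins.
- soap_c (a point): Pale green bar of laundry soap (loose, 130 to 230 g), 80 x 46 x 32 mm high, lying flat. This point is its centre, half-way up; z up, x along its length, y across its 46 mm width.
- brush_c (a point): Green hand scrub brush (loose, 80 to 150 g), 36 mm high: a green grip slab 100 x 42 mm, its upper 16 mm, over a white block of stiff nubs 92 x 36 mm, 20 mm high. Lies nubs down. This point is its centre, half-way up; z up, x along its length, y across its 42 mm width.
- mug_c (a point): Dark green ceramic mug (loose, 150 to 270 g), open at the top, rim 64 mm outer diameter, 75 mm high, wall 4 mm, with a loop handle on its +y side that reaches 67 mm from the axis; clear to grip across its x. This point is its centre, half-way up; z up on the mug's axis.
- dish: White finned soap dish, fixed to the shelf: base plate 104 x 70 x 6 mm with three upright fins along x (96 mm long, 4 mm thick, 18 mm above the base, tops at 24 mm) at y = -18, 0 and 18 mm, which go into the three gaps of the green rack when both are centred and parallel (either way round, 5 mm free to each side). The rack then stands on the base plate, its underside 6 mm and its top 32 mm above the shelf. Origin: centre of the underside, on the shelf, z up.
- board: Brown wooden board, fixed, 130 x 70 x 10 mm thick, flat, no rim; place for the green brush. Origin: centre of the underside, on the shelf; x along its length, z up.
- coaster: Round cork coaster, fixed, 90 mm diameter, 6 mm thick, flat; place for the green mug. Origin: centre of the underside, on the shelf, z up.
- brush_blue_c (a point): Blue scrub brush, loose, same shape and size as the green one; stays where it is. This point is its centre, half-way up; z up, x along its length.
- soap_orange_c (a point): Orange soap bar, loose, same shape and size as the green one; stays where it is. This point is its centre, half-way up; z up, x along its length.
- cone_c (a point): Yellow mini cone marker with a white band, loose, square foot 76 x 76 mm, 75 mm high; stays where it is. This point is its centre, half-way up; z up.
Not all that is in view belongs to the job. What is shaped like the part that bears brush_c but pink is not meant.

How it is judged:
By the outcome, as a careful person would: the job done as asked, in the order asked, and still so for the second after the job is handed in, with the robot touching nothing.
It also fails if it takes over 125 s, if anything falls off the work surface, if the arm or the gripper's body presses on something with over 40 N, if the wrist force passes 120 N, or if a joint passes its speed limit or range.

ROBOT

A 7-joint arm with a two-finger parallel gripper is mounted at the origin on the work surface. World frame = base frame: x ahead of the robot, y to its left, z up, the work surface at z = 0. Lengths are in m, angles in rad, forces in N, time in s.
With the tool pointing down it reaches from about 0.425 to 0.925 m from the base axis. Payload 6.8 kg.
Tool frame: the origin (TCP) lies at the very end of the fingers, on their centre line; the grasp point (between the pads) lies 19 mm behind it; z points along the fingers, y is the line along which they close (so a half turn about z gives the same grasp; the last joint's range is limited). The gripper opens to 85 mm and grips with 20 to 120 N. Pads are 22 mm wide; open, the fingers measure 114 mm over their backs; the gripper's body (76 mm by 85 mm) begins 54 mm behind the grasp point. The pads swing forward as they close: fully open they stand 13 mm farther back than shut.
Start: joints at [-1.23, 0.477, 0.022, 1.555, -0.011, 1.109, -0.083], TCP at [0.293, 0.608, 0.196] pointing down, gripper open.
Joint ranges: [-2.96, 2.96], [-0.34, 2.1], [-1.41, 1.46], [0.24, 2.44], [-1.37, 4.51], [0.17, 1.92], [-2.96, 2.96]. Speed limits (rad/s): [2.39, 2.39, 3.14, 3.14, 3.14, 3.14, 3.14].

INTERFACE

Orientations are given as a rotation vector (axis times angle).
In Python, from bench import monitor, optics, r gives the robot as it stands.
- The arm moves only by the shell command python3 -m crank 'ROWS' [OPENING] [FORCE]. ROWS is JSON, a list of rows, each a list of 2 entries, a list of its own where there are three numbers: the shift along the tool's x, y, z in cm, then the turn, a rotation vector about the tool's x, y, z in rad. A call has 1 to 5 rows; each row shifts and turns the commanded pose from where the row before left it, along the tool's axes as they then stand; what a row does not reach is not made up. A row lasts 1/10 s, in which the tool goes at most 50 mm and 8.59 degrees, less where a joint would pass 70% of its speed; a pose out of reach is approached as far as the arm can. A call is refused whole if a number of a shift passes 5 or a number of a turn 0.15, either way. A call with a gripper value outside its range is refused whole. OPENING is the finger opening in cm, from 0 to 8.54, set as the call begins (- or left out, the last holds). The fingers move at their own pace and stop on an object; FORCE is the grip in N (left out, the last holds). Time passes only in rows, so rows that do not move let the fingers close. It gives the time, the measured TCP pose, the force, the opening and the grip force at its end, in the units of the state.
- monitor.get_obs(): the state, without advancing time (a new reading comes with each control period).
- optics.grab_frame(name): name is "side" or "top" or "wrist"; returns (picture, depth): 480x640x3 uint8, red, green, blue; 480x640 float32, m along the optical axis (not along the pixel's ray), 0 where there is no reading.
- optics.camera_model(name): a dict with "vertical_fov" (degrees; the focal length in pixels is half the picture's height over the tangent of half this angle, whatever the lens; pixels are square), "cx", "cy" (the principal point, pixels), "R" (3x3) and "t" (3): a world point X has camera coordinates R X + t; the wrist camera has in their place "hand_eye" (4x4, takes a point from camera to tool coordinates, whose origin is the TCP and whose axes are the flange's). Camera axes: x right, y down, z forward; pixel columns grow to the right and rows downward; lengths in m; the calibration is good to about 2 mm. A picture is of the moment at which its call begins: read the wrist's pose just before it. camera_model takes no time and is no camera call.
- r.hand_in(): hands the job in; it is judged then, once.
The state is a dict: "clock": time; "joints": joint angles; "qvel": joint speeds; "tau": joint torques, N m; "tcp_pos": TCP position; "orientation": TCP orientation; "contact_force": force on the tool from outside, world axes, zero at the start; "moment": the same for the moment, N m; "grip_width": finger opening in m; "gripper_force": force on a finger pad.
Only numpy, scipy, OpenCV 4.12 (cv2) and the standard library are available. Lean on these libraries where they do the work, as an engineer would, in place of code of your own. Each camera call takes 0.05 s, during which the arm holds its last target. There are 200 camera calls.

## Working session

There is one attempt and no reset: what is moved stays moved. The work goes in short steps, Python scripts to look and compute and a shell command to move; the robot and the scene stay as the last step left them, time stands still between calls to the robot, and variables do not carry over. Pictures are saved under pics/ and viewed, at most 17 in all, crops included, and the job is handed in when it is done.

```bash
mkdir -p pics; ls; python3 - <<'E'
from bench import monitor, optics
import cv2
s=monitor.get_obs()
print({k:s[k] for k in('clock','tcp_pos','orientation','grip_width','contact_force')})
for n in('top','side'):
    p,d=optics.grab_frame(n); cv2.imwrite(f'pics/{n}0.png',p[:,:,::-1]); m=optics.camera_model(n); print(n,m)
print(optics.camera_model('wrist'))
E
```

```text
pics
{'clock': 0.0, 'tcp_pos': array([0.29261303, 0.60752834, 0.19503097]), 'orientation': array([-6.99020688e-01, -3.06257188e+00,  2.88396228e-03]), 'grip_width': 0.08555741950412317, 'contact_force': array([-0.0424235 ,  0.24905778, -0.09991123])}
top {'vertical_fov': 44.29025363603067, 'cx': 313.69454550995437, 'cy': 233.26038277790366, 'R': array([[ 0.01800218, -0.99981992, -0.00600477],
       [-0.987645  , -0.01684726, -0.15579963],
       [ 0.15567041,  0.00873531, -0.98777043]]), 't': array([-0.00987383,  0.47683899,  1.30803248])}
side {'vertical_fov': 47.31793301986032, 'cx': 314.34068259597257, 'cy': 233.48516048720273, 'R': array([[ 0.97800672, -0.20844748,  0.00724635],
       [-0.14404575, -0.70015317, -0.69931135],
       [ 0.15084325,  0.68288739, -0.71478047]]), 't': array([-0.45478722,  0.10966397,  1.20377424])}
{'vertical_fov': 62.43697551395609, 'cx': 320.53253062295994, 'cy': 237.05888482417438, 'hand_eye': array([[-5.73016982e-04, -9.46405058e-01, -3.22981636e-01,
         8.29664083e-02],
       [ 9.99998591e-01, -1.05201205e-03,  1.30847487e-03,
         1.30213650e-04],
       [-1.57812781e-03, -3.22980431e-01,  9.46404327e-01,
        -1.78175588e-01],
       [ 0.00000000e+00,  0.00000000e+00,  0.00000000e+00,
         1.00000000e+00]])}
```

View pics/top0.png

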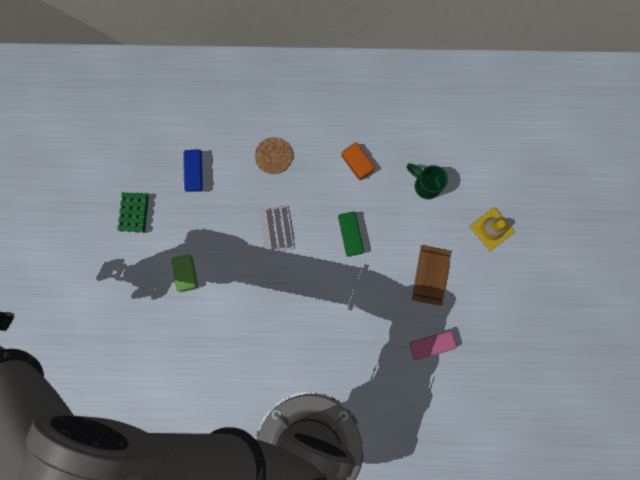

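View pics/side0.png

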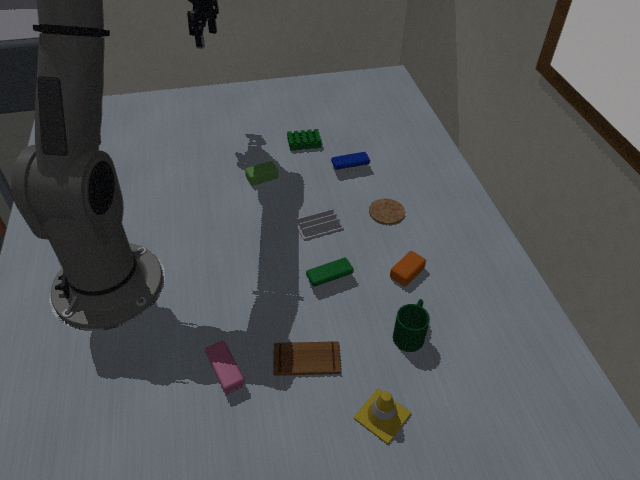

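Top view: rack (133,212), soap (184,273), dish (278,228), coaster (274,155), green brush (351,233), mug (431,182), board (432,275). The distractors are the pink block (433,344), blue brush (193,170), orange soap (358,161) and cone (492,229).

```bash
cat > h.py <<'E'
import numpy as np, cv2
from bench import monitor, optics
from scipy.spatial.transform import Rotation as Ro
def tool():
    s=monitor.get_obs(); return s['tcp_pos'],Ro.from_rotvec(s['orientation']).as_matrix()
def cloud(n):
    """picture, per-pixel world points (nan without reading), ray fn"""
    p0,R0=tool(); m=optics.camera_model(n); p,d=optics.grab_frame(n)
    f=240/np.tan(np.radians(m['vertical_fov']/2))
    v,u=np.mgrid[:480,:640]; ray=np.dstack([(u-m['cx'])/f,(v-m['cy'])/f,np.ones((480,640))])
    if n=='wrist':
        H=m['hand_eye']; Rw=R0@H[:3,:3]; c=R0@H[:3,3]+p0
    else:
        Rw=m['R'].T; c=-Rw@m['t']
    rw=ray@Rw.T
    P=c+rw*d[...,None]; P[d==0]=np.nan
    return p,P,c,rw
def atz(c,rw,z): return c+rw*((z-c[2])/rw[...,2])[...,None]
def mask(p,lo,hi): return cv2.inRange(cv2.cvtColor(p,cv2.COLOR_RGB2HSV),np.array(lo),np.array(hi))>0
def rect(xy):
    (cx,cy),(w,h),a=cv2.minAreaRect((xy*1000).astype(np.float32))
    if w<h: w,h,a=h,w,a+90
    a=(a+90)%180-90
    return 'c %.1f %.1f  size %.1f x %.1f  long axis %.1f deg'%(cx,cy,w,h,a)
def near(P,x,y,r): return np.hypot(P[...,0]-x,P[...,1]-y)<r
def clean(m):
    n,l,s,_=cv2.connectedComponentsWithStats(m.astype(np.uint8))
    return l==1+np.argmax(s[1:,4])
E
python3 - <<'E'
from h import *
p,P,c,rw=cloud('top')
hsv=cv2.cvtColor(p,cv2.COLOR_RGB2HSV)
px=dict(rack=(133,212,.026),soap=(184,273,.032),dish=(278,228,.024),coaster=(274,155,.006),brush=(351,233,.036),mug=(431,182,.075),board=(432,275,.01),blue=(193,170,.036),orange=(358,161,.032),cone=(500,226,.07),pink=(433,344,.036))
for k,(u,v,z) in px.items():
    Q=atz(c,rw,z); x,y=Q[v,u,:2]
    s=near(Q,x,y,.085)
    if k!='dish': s&=(hsv[...,1]>110)
    else: s&=(P[...,2]>.012)
    win=np.zeros_like(s); win[max(0,v-45):v+45,u-40:u+40]=1
    s=clean(s&win)
    print(k,hsv[v,u],rect(Q[s][:,:2]),'zmed %.3f z95 %.3f'%(np.nanmedian(P[s][:,2]),np.nanpercentile(P[s][:,2],95)))
p0,R0=tool();print(R0.round(3))
E
```

```text
rack [ 68 188  92] c 522.1 418.3  size 89.3 x 61.9  long axis -2.7 deg zmed 0.025 z95 0.030
soap [ 51 119  77] c 382.9 290.6  size 76.3 x 44.3  long axis 14.1 deg zmed 0.032 z95 0.036
dish [128  12  87] c 487.4 104.6  size 94.8 x 5.2  long axis 9.2 deg zmed 0.023 z95 0.029
coaster [ 13 118 121] c 668.2 98.1  size 83.7 x 81.4  long axis -89.1 deg zmed 0.007 z95 0.011
brush [ 68 181  89] c 478.3 -85.8  size 96.8 x 39.8  long axis 12.6 deg zmed 0.036 z95 0.040
mug [ 74 186  37] c 603.1 -259.4  size 87.6 x 75.9  long axis 20.5 deg zmed 0.039 z95 0.076
board [ 14 151  93] c 389.1 -273.1  size 126.4 x 67.1  long axis -10.3 deg zmed 0.010 z95 0.015
blue [113 213 127] c 621.6 282.0  size 97.1 x 41.7  long axis 3.0 deg zmed 0.036 z95 0.040
orange [ 12 214 155] c 651.1 -101.5  size 80.6 x 48.0  long axis 36.4 deg zmed 0.032 z95 0.036
cone [ 24 197 159] c 489.3 -397.7  size 72.2 x 70.6  long axis -51.8 deg zmed 0.009 z95 0.073
pink [168 108  99] c 231.7 -269.4  size 94.4 x 36.7  long axis -72.2 deg zmed 0.036 z95 0.041
[[-0.901  0.434 -0.001]
 [ 0.434  0.901 -0.001]
 [-0.    -0.001 -1.   ]]
```

```bash
cat >> h.py <<'E'
def go(x,y,z,psi):
    """mm, deg of the closing line: turn (rad, tool axes), then shift (cm, tool axes after the turn)"""
    p,R=tool(); cur=np.degrees(np.arctan2(R[1,1],R[0,1]))
    psi=cur+(psi-cur+90)%180-90; a=np.radians(psi)
    Y=np.array([np.cos(a),np.sin(a),0]);Z=np.array([0,0,-1.]);T=np.c_[np.cross(Y,Z),Y,Z]
    print('turn',Ro.from_matrix(R.T@T).as_rotvec().round(3),'shift',(T.T@(np.array([x,y,z])/1000-p)*100).round(2))
E
python3 -c "
from h import *
go(522,418,150,87.3)"
```

```text
turn [-0.001 -0.    -0.402] shift [-23.8  -17.87   4.52]
```

```bash
python3 -m crank '[[[0,0,0],[0,0,-0.134]],[[0,0,0],[0,0,-0.134]],[[0,0,0],[0,0,-0.134]],[[-4,-3,0.5],[0,0,0]],[[-4,-3,0.5],[0,0,0]]]' 8.5 40 && python3 -m crank '[[[-4,-3,0.5],[0,0,0]],[[-4,-3,1],[0,0,0]],[[-4,-3,1],[0,0,0]],[[-3.8,-2.9,1],[0,0,0]],[[0,0,0],[0,0,0]]]'; python3 - <<'E'
from h import *
go(522,418,150,87.3)
p,P,c,rw=cloud('wrist'); cv2.imwrite('pics/w1.png',p[:,:,::-1])
Q=atz(c,rw,.026); s=mask(p,(55,120,30),(85,255,255))&near(Q,.522,.418,.08)
s=clean(s); print(rect(Q[s][:,:2]), np.nanpercentile(P[s][:,2],[50,90]))
E
```

```text
clock: 0.65
tcp_pos: [0.3687, 0.5452, 0.1856]
orientation: [-0.066, -3.14, -0.001]
contact_force: [1.3, 0.7, -0.5]
grip_width: 0.0854
gripper_force: 0.0
clock: 1.15
tcp_pos: [0.5269, 0.4106, 0.1495]
orientation: [0.093, 3.138, -0.01]
contact_force: [-0.2, -0.8, 0.5]
grip_width: 0.0849
gripper_force: 0.0
turn [-0.006  0.002 -0.012] shift [ 0.52  0.72 -0.05]
c 522.1 422.3  size 90.2 x 56.9  long axis -2.8 deg [0.02617044 0.02715833]
```

View pics/w1.png

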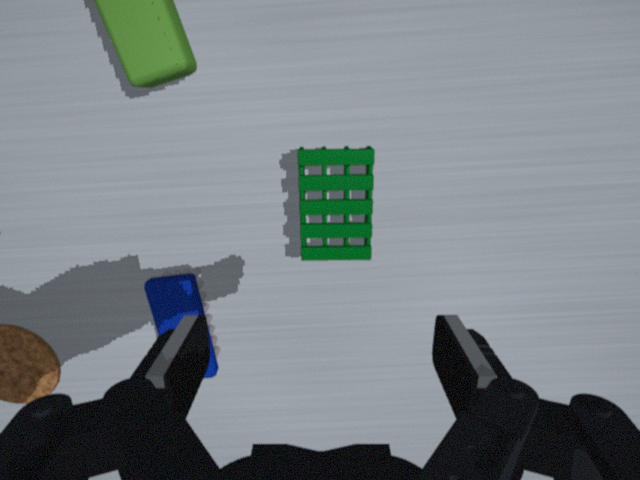

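Wrist view: the rack is centred at (337,205), lengthwise along the picture's vertical, with nothing near the fingers' path.

```bash
python3 -m crank '[[[0.5,1.1,3],[0,0,-0.012]],[[0,0,4],[0,0,0]],[[0,0,4],[0,0,0]],[[0,0,0],[0,0,0]],[[0,0,0],[0,0,0]]]'; python3 -c "
from h import *
go(522,422,2,87.2)"
```

```text
clock: 1.7
tcp_pos: [0.5148, 0.432, 0.0417]
orientation: [-0.053, -3.14, 0.001]
contact_force: [0.1, -0.2, 0.4]
grip_width: 0.085
gripper_force: 0.0
turn [-0.    -0.001  0.015] shift [-0.77 -0.96  3.97]
```

```bash
python3 -m crank '[[[-0.8,-1.0,0],[0,0,0.015]],[[0,0,2],[0,0,0]],[[0,0,1.9],[0,0,0]],[[0,0,0],[0,0,0]],[[0,0,0],[0,0,0]]]'; python3 -m crank '[[[0,0,0],[0,0,0]],[[0,0,0],[0,0,0]],[[0,0,0],[0,0,0]],[[0,0,0],[0,0,0]],[[0,0,0],[0,0,0]]]' 5 40; python3 -m crank '[[[0,0,0],[0,0,0]],[[0,0,0],[0,0,0]],[[0,0,0],[0,0,0]],[[0,0,0],[0,0,0]],[[0,0,0],[0,0,0]]]'
```

```text
clock: 2.2
tcp_pos: [0.5247, 0.4211, 0.0044]
orientation: [0.08, 3.139, 0.002]
contact_force: [0.3, 0.2, 0.2]
grip_width: 0.0848
gripper_force: 0.0
clock: 2.7
tcp_pos: [0.5234, 0.421, 0.0026]
orientation: [0.078, 3.141, 0.0]
contact_force: [0.5, 0.1, 0.3]
grip_width: 0.05
gripper_force: 0.0
clock: 3.2
tcp_pos: [0.5234, 0.4209, 0.0025]
orientation: [0.078, 3.141, 0.0]
contact_force: [0.5, -0.4, 1.0]
grip_width: 0.05
gripper_force: 0.0
```

```bash
python3 - <<'E'
from h import *
p,P,c,rw=cloud('wrist'); cv2.imwrite('pics/w2.png',p[:,:,::-1])
Q=atz(c,rw,.026); s=mask(p,(55,120,30),(85,255,255))&near(Q,.522,.418,.08)
s=clean(s); print(rect(Q[s][:,:2]), np.nanpercentile(P[s][:,2],[50,90]))
E
```

```text
c 520.7 422.0  size 93.3 x 57.8  long axis -2.9 deg [0.02609693 0.0269777 ]
```

View pics/w2.png

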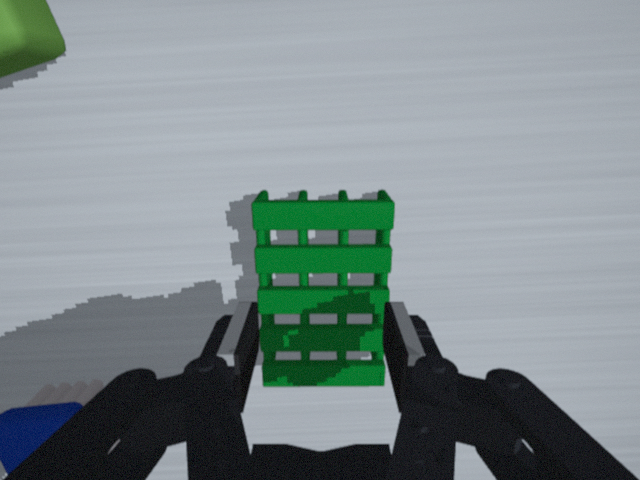

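The rack is straddled and untouched, with small gaps left between it and both pads; I'll close further.

```bash
python3 -m crank '[[[0,0,0],[0,0,0]],[[0,0,0],[0,0,0]],[[0,0,0],[0,0,0]],[[0,0,0],[0,0,0]],[[0,0,0],[0,0,0]]]' 2 40; python3 -m crank '[[[0,0,0],[0,0,0]],[[0,0,0],[0,0,0]],[[0,0,-1],[0,0,0]],[[0,0,-2],[0,0,0]],[[0,0,0],[0,0,0]]]'
```

```text
clock: 3.75
tcp_pos: [0.5233, 0.4209, 0.0025]
orientation: [0.078, 3.141, 0.0]
contact_force: [0.3, -0.4, -0.6]
grip_width: 0.0198
gripper_force: 0.0
clock: 4.25
tcp_pos: [0.5252, 0.4224, 0.0357]
orientation: [0.078, 3.137, 0.006]
contact_force: [0.8, 0.8, 0.8]
grip_width: 0.0201
gripper_force: 0.0
```

```bash
python3 - <<'E'
from h import *
p,P,c,rw=cloud('wrist'); cv2.imwrite('pics/w3.png',p[:,:,::-1])
Q=atz(c,rw,.026); s=mask(p,(55,120,30),(85,255,255))&near(Q,.522,.418,.08)
s=clean(s); print(rect(Q[s][:,:2]), np.nanpercentile(P[s][:,2],[50,90]))
# finger points by depth, in tool frame
p0,R0=tool(); T=(P-p0)@R0
v=p.max(2)<60
for u,r in((240,330),(400,330),(300,330),(350,330),(300,360),(340,360)): print(u,r,p[r,u],T[r,u].round(4))
E
```

```text
c 521.0 422.2  size 92.4 x 57.1  long axis -2.7 deg [0.0260827  0.02701313]
240 330 [109 113 118] [-0.0512 -0.0489  0.0336]
400 330 [168 177 184] [-0.0525  0.0504  0.0352]
300 330 [ 15 117  53] [-0.035  -0.0104  0.0076]
350 330 [13 17 11] [ 0.0093  0.0106 -0.0629]
300 360 [165 170 179] [-0.0738 -0.0123  0.0342]
340 360 [166 174 181] [-0.0742  0.0133  0.0347]
```

View pics/w3.png

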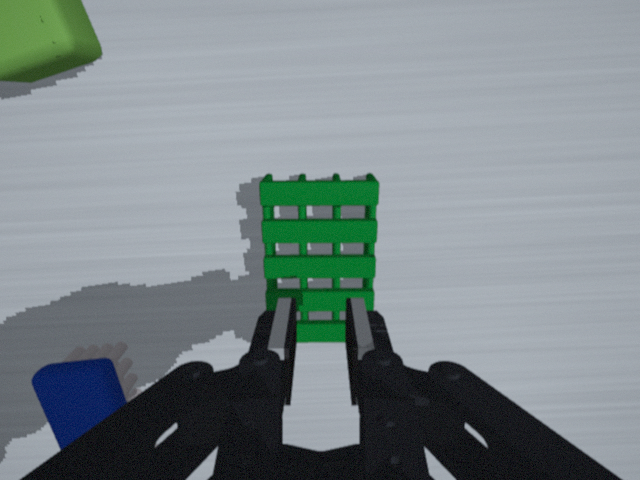

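The rack is untouched: the closed fingers passed above it. I'll measure where the fingertips really are, from depth.

```bash
python3 - <<'E'
from h import *
p,P,c,rw=cloud('wrist'); p0,R0=tool(); T=(P-p0)@R0
print(p0)
for r in range(296,420,8): print(r,[ (u,*(T[r,u]*1000).round(0)) for u in (275,285,293,352,360,368)])
E
```

```text
[0.52376757 0.42126775 0.03327293]
296 [(275, np.float64(-14.0), np.float64(-23.0), np.float64(7.0)), (285, np.float64(-14.0), np.float64(-18.0), np.float64(7.0)), (293, np.float64(-14.0), np.float64(-14.0), np.float64(7.0)), (352, np.float64(-14.0), np.float64(17.0), np.float64(7.0)), (360, np.float64(-14.0), np.float64(21.0), np.float64(6.0)), (368, np.float64(-15.0), np.float64(26.0), np.float64(8.0))]
304 [(275, np.float64(-19.0), np.float64(-23.0), np.float64(7.0)), (285, np.float64(9.0), np.float64(-13.0), np.float64(-45.0)), (293, np.float64(10.0), np.float64(-10.0), np.float64(-45.0)), (352, np.float64(9.0), np.float64(13.0), np.float64(-45.0)), (360, np.float64(10.0), np.float64(16.0), np.float64(-46.0)), (368, np.float64(-18.0), np.float64(26.0), np.float64(6.0))]
312 [(275, np.float64(9.0), np.float64(-16.0), np.float64(-51.0)), (285, np.float64(10.0), np.float64(-12.0), np.float64(-51.0)), (293, np.float64(10.0), np.float64(-9.0), np.float64(-52.0)), (352, np.float64(10.0), np.float64(12.0), np.float64(-51.0)), (360, np.float64(10.0), np.float64(15.0), np.float64(-53.0)),
[... 4286 characters left out ...]
(285, np.float64(-111.0), np.float64(-23.0), np.float64(34.0)), (293, np.float64(-111.0), np.float64(-17.0), np.float64(34.0)), (352, np.float64(-111.0), np.float64(22.0), np.float64(33.0)), (360, np.float64(-6.0), np.float64(13.0), np.float64(-82.0)), (368, np.float64(15.0), np.float64(12.0), np.float64(-105.0))]
416 [(275, np.float64(16.0), np.float64(-10.0), np.float64(-109.0)), (285, np.float64(-117.0), np.float64(-23.0), np.float64(33.0)), (293, np.float64(-118.0), np.float64(-18.0), np.float64(33.0)), (352, np.float64(-117.0), np.float64(22.0), np.float64(33.0)), (360, np.float64(-7.0), np.float64(12.0), np.float64(-84.0)), (368, np.float64(16.0), np.float64(11.0), np.float64(-108.0))]
```

Depth puts the fingertips about 45 mm short of the reported TCP, while the table and rack heights come out right. That explains the miss. I'll open to 7 cm and go down carefully, watching the force.

```bash
python3 -m crank '[[[0,0,-1.5],[0,0,0]],[[0,0,0],[0,0,0]],[[0,0,0],[0,0,0]],[[0,0,0],[0,0,0]],[[0,0,0],[0,0,0]]]' 7.0 40;python3 -m crank '[[[0,0,2],[0,0,0]],[[0,0,2.5],[0,0,0]],[[0,0,1],[0,0,0]],[[0,0,0],[0,0,0]],[[0,0,0],[0,0,0]]]'; cat >> h.py <<'E'
def tips():
    """fingertip reach: max tool z of near-black points close to the camera, per side"""
    p,P,c,rw=cloud('wrist'); p0,R0=tool(); T=(P-p0)@R0*1000
    near_=(np.abs(T[...,0])<14)&(np.abs(T[...,1])<60)&(P[...,2]>.03-.06)&(p.max(2)<160)
    for sg in(-1,1):
        s=near_&(sg*T[...,1]>5)&(T[...,2]<-25)
        q=T[s]; i=np.argsort(q[:,2])[-30:]; print('side',sg,'tip z %.1f'%np.median(q[i,2]),'y %.1f'%np.median(q[i,1]),'x %.1f'%np.median(q[i,0]))
    return p
E
python3 -c "
from h import *
tips(); go(521,422,-40,87.3)"
```

```text
clock: 4.85
tcp_pos: [0.523, 0.4207, 0.047]
orientation: [-0.078, -3.14, 0.001]
contact_force: [-0.2, 0.3, -0.2]
grip_width: 0.0698
gripper_force: 0.0
clock: 5.35
tcp_pos: [0.5236, 0.4211, -0.0071]
orientation: [0.078, 3.14, 0.0]
contact_force: [-0.8, 0.3, 0.4]
grip_width: 0.07
gripper_force: 0.0
side -1 tip z -25.4 y -17.2 x 6.0
side 1 tip z -25.4 y 10.9 x 6.0
turn [ 0.001  0.001 -0.003] shift [0.3  0.04 3.34]
```

```bash
python3 -m crank '[[[0.2,0,1],[0,0,0]],[[0,0,1],[0,0,0]],[[0,0,0],[0,0,0]],[[0,0,0],[0,0,0]]]'; python3 -m crank '[[[0,0,0.5],[0,0,0]],[[0,0,0],[0,0,0]],[[0,0,0],[0,0,0]]]'; python3 - <<'E'
from h import *
p,P,c,rw=cloud('wrist'); p0,R0=tool(); T=(P-p0)@R0*1000
s=(np.abs(T[...,0])<16)&(np.abs(T[...,1])>32)&(np.abs(T[...,1])<60)&(T[...,2]<-20)
for g in(-1,1):
    q=T[s&(g*T[...,1]>0)]; print(g,len(q),np.percentile(q[:,2],[80,95,99.5]).round(1))
    h,e=np.histogram(q[:,2],bins=np.arange(-80,-18,4)); print(h)
print(p0)
cv2.imwrite('pics/w4.png',p[:,:,::-1])
E
```

```text
clock: 5.8
tcp_pos: [0.521, 0.4207, -0.028]
orientation: [-0.078, -3.14, 0.001]
contact_force: [0.1, -0.4, 0.3]
grip_width: 0.0698
gripper_force: 0.0
clock: 6.1
tcp_pos: [0.5214, 0.4209, -0.0326]
orientation: [-0.078, -3.141, 0.0]
contact_force: [-0.4, 0.1, -0.6]
grip_width: 0.0701
gripper_force: 0.0
-1 16893 [-52.7 -32.4 -31.7]
[ 435  517  476  435  413  379  338  287  148   24    0 2591  274    0
    0]
1 16596 [-56.8 -32.6 -31.9]
[ 449  504  470  452  401  382  340  279  150   20    0 2307  156    0
    0]
[ 0.52139485  0.42102282 -0.03247141]
```

View pics/w4.png

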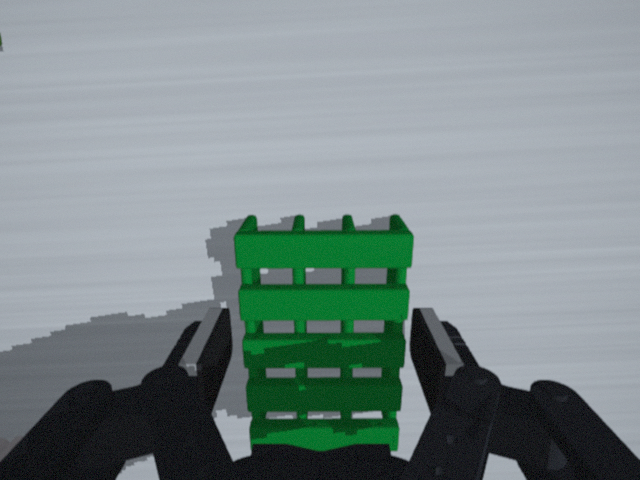

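The fingers straddle the rack evenly, tips about 10 mm above the table at TCP z = -32 mm. I'll go 4 mm lower and grip.

```bash
python3 -m crank '[[[0,0.1,0.4],[0,0,0]],[[0,0,0],[0,0,0]],[[0,0,0],[0,0,0]]]'; python3 -m crank '[[[0,0,0],[0,0,0]],[[0,0,0],[0,0,0]],[[0,0,0],[0,0,0]],[[0,0,0],[0,0,0]],[[0,0,0],[0,0,0]]]' 4.5 30; python3 -m crank '[[[0,0,-1],[0,0,0]],[[0,0,-4],[0,0,0]],[[0,0,-4],[0,0,0]],[[0,0,-4],[0,0,0]],[[0,0,0],[0,0,0]]]'; python3 -m crank '[[[0,0,0],[0,0,0]],[[0,0,0],[0,0,0]],[[0,0,0],[0,0,0]]]';python3 -c "
from h import *
go(460,87,96,99.2)"
```

```text
clock: 6.45
tcp_pos: [0.5213, 0.4219, -0.0367]
orientation: [-0.078, -3.14, 0.0]
contact_force: [-0.9, -0.5, 1.1]
grip_width: 0.0701
gripper_force: 0.0
clock: 6.95
tcp_pos: [0.5215, 0.4221, -0.0364]
orientation: [0.078, 3.14, 0.0]
contact_force: [-0.6, 0.4, 1.6]
grip_width: 0.0576
gripper_force: 33.1
clock: 7.45
tcp_pos: [0.5248, 0.4248, 0.1007]
orientation: [0.079, 3.133, 0.012]
contact_force: [0.5, 0.9, -0.4]
grip_width: 0.057
gripper_force: 33.0
clock: 7.75
tcp_pos: [0.5204, 0.4211, 0.0918]
orientation: [-0.078, -3.138, 0.003]
contact_force: [-0.4, -0.6, -1.3]
grip_width: 0.0573
gripper_force: 33.0
turn [-0.002 -0.002 -0.21 ] shift [ 11.3  -32.02  -0.42]
```

```bash
python3 -m crank '[[[0,0,0],[0,0,-0.105]],[[0,0,0],[0,0,-0.105]],[[-1,-4,0],[0,0,0]],[[0,-4.5,0],[0,0,0]],[[0,-4.5,0],[0,0,0]]]'; python3 -m crank '[[[0,-4.5,0],[0,0,0]],[[0,-4.5,0],[0,0,0]],[[0,-4.5,0],[0,0,0]],[[0,-4.5,0],[0,0,0]],[[0,-1,0],[0,0,0]]]';  python3 -m crank '[[[0,0,0],[0,0,0]],[[0,0,0],[0,0,0]],[[0,0,0],[0,0,0]]]'; python3 - <<'E'
from h import *
go(590,87,96,99.2)
p,P,c,rw=cloud('wrist'); cv2.imwrite('pics/w5.png',p[:,:,::-1])
Q=atz(c,rw,.024); ok=near(P,.487,.09,.075)
s=ok&(P[...,2]>.018)&(P[...,2]<.03)
n,l,st,_=cv2.connectedComponentsWithStats(s.astype(np.uint8))
for i in range(1,n):
    if st[i,4]>150: print(rect(Q[l==i][:,:2]))
print('fins',rect(Q[s][:,:2]))
s=ok&(P[...,2]>.0035)&(P[...,2]<.03); print('base',rect(P[s][:,:2]))
E
```

```text
clock: 8.25
tcp_pos: [0.5515, 0.2936, 0.092]
orientation: [0.253, -3.129, 0.002]
contact_force: [0.6, -0.2, -2.2]
grip_width: 0.0576
gripper_force: 33.0
clock: 8.75
tcp_pos: [0.5824, 0.0996, 0.0923]
orientation: [0.238, -3.13, 0.006]
contact_force: [0.7, -0.6, -1.3]
grip_width: 0.0573
gripper_force: 33.0
clock: 9.05
tcp_pos: [0.5817, 0.1104, 0.0931]
orientation: [0.257, -3.13, -0.002]
contact_force: [-0.4, 0.2, -0.2]
grip_width: 0.0574
gripper_force: 32.9
turn [ 0.001 -0.001  0.003] shift [-0.45 -2.44 -0.29]
c 497.1 69.9  size 91.2 x 4.6  long axis 9.8 deg
c 494.3 87.3  size 91.2 x 4.1  long axis 9.8 deg
c 491.0 105.0  size 90.6 x 3.6  long axis 9.9 deg
fins c 494.2 87.2  size 91.3 x 39.8  long axis 9.8 deg
base c 494.3 87.2  size 99.8 x 70.1  long axis 9.8 deg
```

View pics/w5.png

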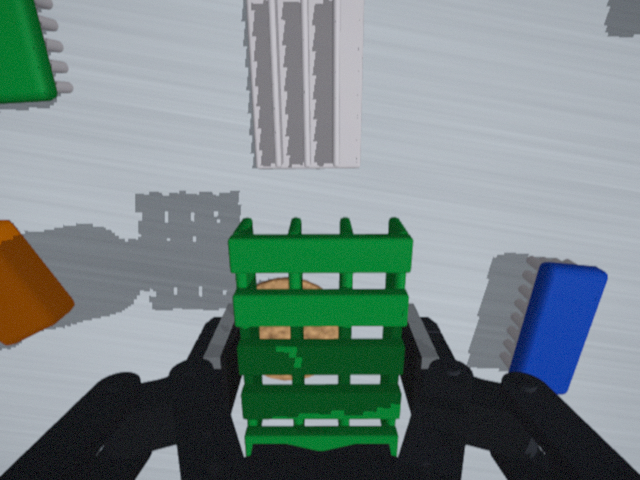

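The dish shows at the top centre (fins from columns 250 to 340, near end cropped). The rack is held level and straight. I'll check its offset in the hand.

```bash
python3 - <<'E'
from h import *
p0,R0=tool(); p,P,c,rw=cloud('wrist'); T=(P-p0)@R0*1000
s=mask(p,(55,120,30),(85,255,255))&(np.abs(T[...,2]+62)<4)&(np.abs(T[...,0])<70)
q=T[s]; print(np.median(q[:,2]),rect(q[:,:2]/1000),q[:,0].min(),q[:,0].max())
for a,b in((-40,-20),(-10,10),(25,45)):
    z=q[(q[:,0]>a)&(q[:,0]<b)]; print(a,np.median(z[:,2]), np.percentile(z[:,1],[1,99]))
go(492,87,93,99.8)
E
```

```text
-62.55036343325995 c -0.6 0.0  size 88.1 x 59.2  long axis -0.1 deg -44.6549160509557 43.4810861892434
-40 -62.472951809346 [-27.69669183  27.92779814]
-10 -62.562856106225844 [-28.28230524  28.33028702]
25 -62.62476202595701 [-28.06228813  27.71016902]
turn [ 0.001 -0.    -0.008] shift [ 9.25 -0.73  0.02]
```

```bash
python3 -m crank '[[[3,-0.7,0],[0,0,-0.008]],[[3,0,0],[0,0,0]],[[3.2,0,2],[0,0,0]],[[0,0,3],[0,0,0]],[[0,0,3],[0,0,0]]]';  python3 -m crank '[[[0,0,1],[0,0,0]],[[0,0,0],[0,0,0]],[[0,0,0],[0,0,0]],[[0,0,0],[0,0,0]],[[0,0,0],[0,0,0]]]'; python3 - <<'E'
from h import *
go(492,87,-29,99.8)
E
```

```text
clock: 9.65
tcp_pos: [0.4923, 0.0868, 0.0134]
orientation: [-0.267, 3.128, 0.001]
contact_force: [0.5, -0.1, -0.7]
grip_width: 0.0576
gripper_force: 33.0
clock: 10.15
tcp_pos: [0.4937, 0.0859, 0.0045]
orientation: [-0.264, 3.128, 0.001]
contact_force: [-0.4, -0.1, -0.7]
grip_width: 0.0573
gripper_force: 32.9
turn [ 0.     0.002 -0.003] shift [0.15 0.14 3.35]
```

```bash
python3 -m crank '[[[0.15,0.1,1],[0,0,0]],[[0,0,1],[0,0,0]],[[0,0,0.5],[0,0,0]],[[0,0,0.3],[0,0,0]],[[0,0,0],[0,0,0]]]';  python3 -m crank '[[[0,0,0.4],[0,0,0]],[[0,0,0.2],[0,0,0]],[[0,0,0],[0,0,0]],[[0,0,0],[0,0,0]],[[0,0,0],[0,0,0]]]'
```

```text
clock: 10.65
tcp_pos: [0.4906, 0.0862, -0.0252]
orientation: [0.264, -3.129, 0.0]
contact_force: [0.5, -0.3, -0.3]
grip_width: 0.0573
gripper_force: 32.9
clock: 11.15
tcp_pos: [0.4913, 0.0864, -0.0304]
orientation: [-0.264, 3.13, 0.0]
contact_force: [0.1, 0.2, 0.6]
grip_width: 0.0577
gripper_force: 33.0
```

```bash
python3 -m crank '[[[0,0,0],[0,0,0]],[[0,0,0],[0,0,0]],[[0,0,0],[0,0,0]],[[0,0,0],[0,0,0]]]' 7.2;  python3 -m crank '[[[0,0,-1],[0,0,0]],[[0,0,-2],[0,0,0]],[[0,0,-4],[0,0,0]],[[-4,0,-4],[0,0,0]],[[-4,0,-4],[0,0,0]]]';  python3 -m crank '[[[-1,0,0],[0,0,0]],[[0,0,0],[0,0,0]],[[0,0,0],[0,0,0]],[[0,0,0],[0,0,0]]]'; python3 - <<'E'
from h import *
p,P,c,rw=cloud('wrist'); cv2.imwrite('pics/w6.png',p[:,:,::-1])
Q=atz(c,rw,.032); s=mask(p,(55,120,30),(85,255,255))&near(Q,.492,.087,.08); s=clean(s)
print(rect(Q[s][:,:2])); z=P[s]; k=z[:,2]>.026; 
A=np.c_[z[k][:,:2]-[.492,.087],np.ones(k.sum())]; print(np.linalg.lstsq(A,z[k][:,2],rcond=None)[0])
p0,R0=tool(); print(p0); go(383,291,100,104.1)
E
```

```text
clock: 11.55
tcp_pos: [0.491, 0.0863, -0.0305]
orientation: [-0.264, 3.13, 0.0]
contact_force: [-0.2, 0.4, 0.1]
grip_width: 0.0718
gripper_force: 0.0
clock: 12.05
tcp_pos: [0.5607, 0.098, 0.1127]
orientation: [0.264, -3.13, -0.0]
contact_force: [0.6, 1.8, 0.2]
grip_width: 0.0721
gripper_force: 0.0
clock: 12.45
tcp_pos: [0.5683, 0.0993, 0.1088]
orientation: [0.264, -3.127, 0.001]
contact_force: [0.1, -0.3, -0.6]
grip_width: 0.072
gripper_force: 0.0
c 493.2 87.0  size 88.6 x 57.0  long axis 9.8 deg
[-0.00137147 -0.00108072  0.03193259]
[0.56852857 0.09937443 0.10888659]
turn [-0.    -0.003 -0.078] shift [13.33 23.1   0.89]
```

View pics/w6.png

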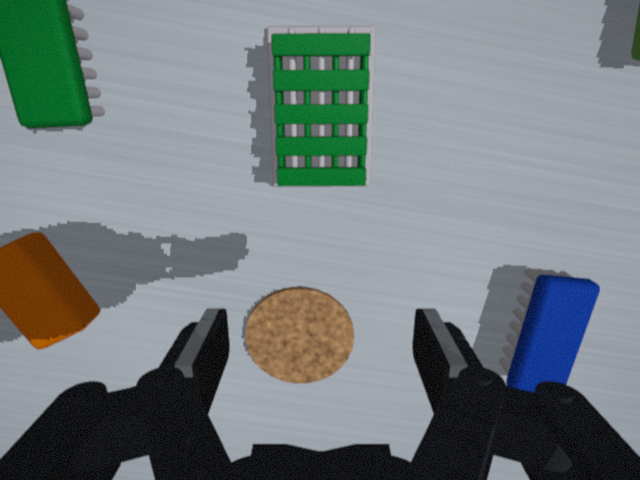

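The rack is seated and level at 32 mm, centred on the dish (320,110). The coaster is at (298,335). Next is the soap.

```bash
python3 -m crank '[[[0,0,0],[0,0,-0.078]],[[1,4.5,0],[0,0,0]],[[1,4.5,0],[0,0,0]],[[1,4.5,0],[0,0,0]],[[1,4.5,0],[0,0,0]]]' 8.5;  python3 -m crank '[[[2,4.5,0],[0,0,0]],[[0,0.6,0],[0,0,0]],[[0,0,0],[0,0,0]],[[0,0,0],[0,0,0]],[[0,0,0],[0,0,0]]]'; python3 - <<'E'
from h import *
p,P,c,rw=cloud('wrist')
Q=atz(c,rw,.032); s=mask(p,(35,100,30),(57,255,255))&near(Q,.383,.291,.09)&(P[...,2]>.026); s=clean(s)
v,u=np.nonzero(s); print(u.min(),u.max(),v.min(),v.max())
print(rect(Q[s][:,:2]),rect(P[s][:,:2]),np.nanmedian(P[s][:,2]))
go(383,291,-10,104.1)
E
```

```text
clock: 13.0
tcp_pos: [0.4859, 0.2654, 0.1095]
orientation: [0.385, -3.116, 0.001]
contact_force: [0.5, 0.2, -0.5]
grip_width: 0.085
gripper_force: 0.0
clock: 13.5
tcp_pos: [0.457, 0.3071, 0.1099]
orientation: [0.381, -3.118, 0.002]
contact_force: [0.4, -0.6, -0.4]
grip_width: 0.085
gripper_force: 0.0
292 365 48 177
c 383.5 293.6  size 76.4 x 44.0  long axis 13.5 deg c 383.5 293.7  size 77.4 x 44.7  long axis 13.4 deg 0.0321073341878112
turn [-0.001 -0.    -0.003] shift [ 7.58  0.22 12.  ]
```

```bash
python3 -m crank '[[[3.5,0.4,2],[0,0,0.008]],[[4,0,3],[0,0,0]],[[0,0,1],[0,0,0]],[[0,0,0],[0,0,0]],[[0,0,0],[0,0,0]]]' 7.0;  python3 -m crank '[[[0,0,0],[0,0,0]],[[0,0,0],[0,0,0]]]'; python3 -c "
from h import *
go(383.5,293.6,-34,103.5)"
```

```text
clock: 14.05
tcp_pos: [0.384, 0.2953, 0.0508]
orientation: [-0.37, 3.118, 0.001]
contact_force: [0.2, 0.4, 0.5]
grip_width: 0.07
gripper_force: 0.0
clock: 14.25
tcp_pos: [0.3838, 0.2958, 0.051]
orientation: [-0.371, 3.118, 0.002]
contact_force: [0.3, 0.3, 0.8]
grip_width: 0.0701
gripper_force: 0.0
turn [0.001 0.002 0.001] shift [ 0.08 -0.2   8.5 ]
```

```bash
python3 -m crank '[[[0.1,-0.2,2],[0,0,0]],[[0,0,3],[0,0,0]],[[0,0,2.5],[0,0,0]],[[0,0,1],[0,0,0]],[[0,0,0],[0,0,0]]]';  python3 -m crank '[[[0,0,0],[0,0,0]],[[0,0,0],[0,0,0]],[[0,0,0],[0,0,0]],[[0,0,0],[0,0,0]],[[0,0,0],[0,0,0]]]' 3.2 40;python3 -m crank '[[[0,0,0],[0,0,0]],[[0,0,-1],[0,0,0]],[[0,0,-4],[0,0,0]],[[0,0,-4],[0,0,0]],[[0,0,-3],[0,0,0]]]';  python3 -m crank '[[[0,0,0],[0,0,0]],[[0,0,0],[0,0,0]],[[0,0,0],[0,0,0]]]'; python3 - <<'E'
from h import *
p0,R0=tool(); p,P,c,rw=cloud('wrist'); T=(P-p0)@R0*1000
s=clean(mask(p,(35,100,20),(57,255,255))&(np.abs(T[...,0])<70)&(np.abs(T[...,1])<40))
q=T[s]; k=np.abs(q[:,2]-np.median(q[:,2]))<3; q=q[k]; print(np.median(q[:,2]),rect(q[:,:2]/1000),q[:,0].min(),q[:,0].max())
A=np.c_[q[:,:2],np.ones(len(q))];print(np.linalg.lstsq(A,q[:,2],rcond=None)[0])
cv2.imwrite('pics/w7.png',p[:,:,::-1])
go(492.5,87,90,99.8)
E
```

```text
clock: 14.75
tcp_pos: [0.3816, 0.2926, -0.0356]
orientation: [0.373, -3.118, 0.002]
contact_force: [0.3, -0.6, -0.2]
grip_width: 0.07
gripper_force: 0.0
clock: 15.25
tcp_pos: [0.3828, 0.2938, -0.0336]
orientation: [-0.373, 3.117, 0.002]
contact_force: [-0.4, -0.7, 7.3]
grip_width: 0.0453
gripper_force: 42.1
clock: 15.75
tcp_pos: [0.382, 0.2932, 0.088]
orientation: [-0.373, 3.118, 0.002]
contact_force: [0.5, 1.5, -2.2]
grip_width: 0.0454
gripper_force: 42.1
clock: 16.05
tcp_pos: [0.381, 0.2922, 0.0843]
orientation: [0.373, -3.118, 0.002]
contact_force: [-0.6, 0.5, -3.0]
grip_width: 0.0452
gripper_force: 42.2
-65.7139048751085 c -0.5 -0.2  size 78.6 x 45.1  long axis 0.5 deg -39.766878456651995 38.81779318267829
[ 5.60023790e-03 -6.11270908e-04 -6.56068201e+01]
turn [-0.001 -0.002  0.067] shift [ -7.51 -22.11  -0.6 ]
```

View pics/w7.png

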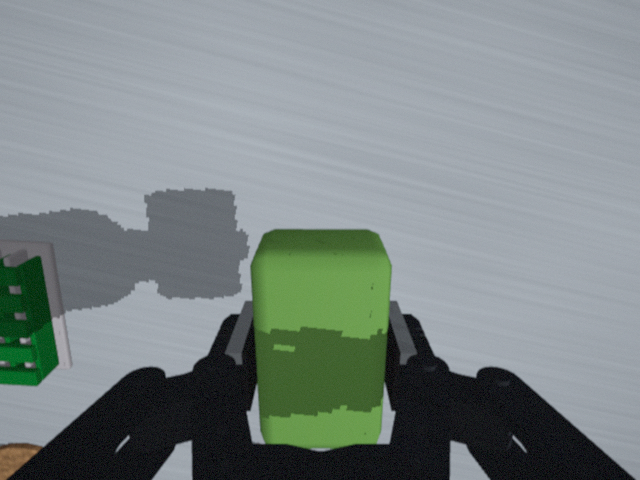

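The soap is held centred and level; its underside is 33.7 mm above the TCP, so it should be released at TCP z of about -1.5 mm.

```bash
python3 -m crank '[[[-3,-4,0],[0,0,0.067]],[[-3,-4,0],[0,0,0]],[[-1.5,-4,0],[0,0,0]],[[0,-4,0],[0,0,0]],[[0,-4,0],[0,0,0]]]';  python3 -m crank '[[[0,-2,0],[0,0,0]],[[0,0,2],[0,0,0]],[[0,0,2],[0,0,0]],[[0,0,0],[0,0,0]],[[0,0,0],[0,0,0]]]';  python3 -m crank '[[[0,0,0],[0,0,0]],[[0,0,0],[0,0,0]],[[0,0,0],[0,0,0]]]'; python3 -c "
from h import *
go(492.5,87,-1,99.6)"
```

```text
clock: 16.6
tcp_pos: [0.4915, 0.1092, 0.0836]
orientation: [0.268, -3.127, 0.001]
contact_force: [-0.1, -0.2, -2.4]
grip_width: 0.0453
gripper_force: 42.1
clock: 17.1
tcp_pos: [0.4945, 0.0914, 0.0443]
orientation: [0.269, -3.127, 0.001]
contact_force: [-0.4, 0.2, -1.9]
grip_width: 0.0451
gripper_force: 42.0
clock: 17.4
tcp_pos: [0.4959, 0.0918, 0.0458]
orientation: [-0.269, 3.129, 0.0]
contact_force: [-0.1, 0.2, -2.4]
grip_width: 0.0454
gripper_force: 42.0
turn [0.    0.001 0.004] shift [ 0.41 -0.41  4.68]
```

```bash
python3 -m crank '[[[0.4,-0.4,1.5],[0,0,0.004]],[[0,0,1.5],[0,0,0]],[[0,0,1],[0,0,0]],[[0,0,0.3],[0,0,0]],[[0,0,0],[0,0,0]]]';  python3 -m crank '[[[0,0,0.2],[0,0,0]],[[0,0,0.2],[0,0,0]],[[0,0,0],[0,0,0]],[[0,0,0],[0,0,0]],[[0,0,0],[0,0,0]]]'
```

```text
clock: 17.9
tcp_pos: [0.4921, 0.087, 0.0021]
orientation: [0.263, -3.13, 0.0]
contact_force: [-1.0, -0.9, -1.7]
grip_width: 0.0454
gripper_force: 42.2
clock: 18.4
tcp_pos: [0.4926, 0.0871, -0.0015]
orientation: [-0.262, 3.13, 0.0]
contact_force: [-0.4, 0.9, 0.9]
grip_width: 0.0457
gripper_force: 42.3
```

```bash
python3 -m crank '[[[0,0,0],[0,0,0]],[[0,0,0],[0,0,0]],[[0,0,0],[0,0,0]],[[0,0,0],[0,0,0]]]' 6.5;  python3 -m crank '[[[0,0,-1],[0,0,0]],[[0,0,-2],[0,0,0]],[[0,0,-4],[0,0,0]],[[-4,0,-4],[0,0,0]],[[-4,-2,-1],[0,0,0]]]';  python3 -m crank '[[[0,0,0],[0,0,0]],[[0,0,0],[0,0,0]],[[0,0,0],[0,0,0]],[[0,0,0],[0,0,0]]]'; python3 - <<'E'
from h import *
p,P,c,rw=cloud('wrist'); cv2.imwrite('pics/w8.png',p[:,:,::-1])
Q=atz(c,rw,.064); s=mask(p,(35,100,20),(57,255,255))&near(Q,.492,.087,.08); s=clean(s); s&=P[...,2]>.058
print('soap',rect(Q[s][:,:2]),np.nanmedian(P[s][:,2]))
Q=atz(c,rw,.032); s=clean(mask(p,(60,120,30),(85,255,255))&near(Q,.492,.087,.08)&(P[...,2]<.04)); print('rack',rect(Q[s][:,:2]))
Q=atz(c,rw,.036); s=clean(mask(p,(60,120,30),(85,255,255))&near(Q,.478,-.086,.09)&(P[...,2]>.03)); v,u=np.nonzero(s); print(u.min(),u.max(),v.min(),v.max()); print('brush',rect(Q[s][:,:2]))
Q=atz(c,rw,.006); s=clean(mask(p,(5,60,30),(22,255,255))&near(Q,.668,.098,.06)); v,u=np.nonzero(s); print(u.min(),u.max(),v.min(),v.max()); print('coaster',cv2.minEnclosingCircle((Q[s][:,:2]*1000).astype(np.float32)))
go(478,-86,100,102.6)
E
```

```text
clock: 18.8
tcp_pos: [0.4921, 0.0869, -0.0018]
orientation: [0.262, -3.131, -0.0]
contact_force: [-1.0, -0.1, -0.6]
grip_width: 0.0652
gripper_force: 0.0
clock: 19.3
tcp_pos: [0.5718, 0.0834, 0.1188]
orientation: [-0.269, 3.124, 0.005]
contact_force: [0.4, 0.6, -0.2]
grip_width: 0.0653
gripper_force: 0.0
clock: 19.7
tcp_pos: [0.5683, 0.08, 0.113]
orientation: [0.263, -3.129, 0.0]
contact_force: [-0.6, -0.1, -0.3]
grip_width: 0.0652
gripper_force: 0.0
soap c 493.1 86.9  size 76.6 x 44.6  long axis 9.5 deg 0.06413457501233018
rack c 492.6 86.8  size 88.0 x 56.7  long axis 9.8 deg
23 122 0 132
brush c 491.9 -80.3  size 72.7 x 42.6  long axis 12.5 deg
269 375 288 381
coaster ((668.9102783203125, 98.88770294189453), 45.21756362915039)
turn [ 0.    -0.002 -0.052] shift [ 12.45 -14.23   1.31]
```

View pics/w8.png

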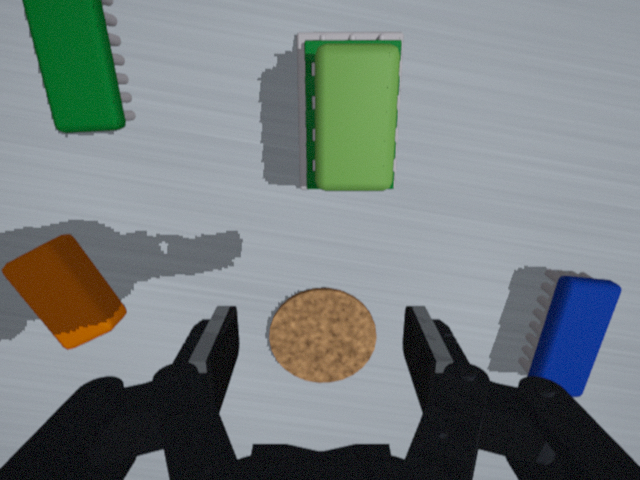

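Soap is centred on the rack at (358,115), and the coaster measures (669, 99) mm. Now the brush.

```bash
python3 -m crank '[[[1,-3,0],[0,0,-0.052]],[[1,-4,0],[0,0,0]],[[1,-4,0],[0,0,0]],[[1,-3,0],[0,0,0]],[[0.5,-0.3,0],[0,0,0]]]' 7;  python3 -m crank '[[[0,0,0],[0,0,0]],[[0,0,0],[0,0,0]],[[0,0,0],[0,0,0]],[[0,0,0],[0,0,0]]]'; python3 - <<'E'
from h import *
p,P,c,rw=cloud('wrist')
Q=atz(c,rw,.036); s=clean(mask(p,(60,120,30),(85,255,255))&near(Q,.478,-.086,.09)&(P[...,2]>.03)); v,u=np.nonzero(s); print(u.min(),u.max(),v.min(),v.max()); print('brush',rect(Q[s][:,:2]),rect(P[s][:,:2]))
go(478,-83,50,102.6)
E
```

```text
clock: 20.25
tcp_pos: [0.5541, -0.0747, 0.1133]
orientation: [0.333, -3.123, 0.003]
contact_force: [0.1, 0.2, 0.1]
grip_width: 0.0698
gripper_force: 0.0
clock: 20.65
tcp_pos: [0.5556, -0.0679, 0.1135]
orientation: [-0.347, 3.122, 0.001]
contact_force: [1.2, 0.1, 0.1]
grip_width: 0.0705
gripper_force: 0.0
284 352 22 187
brush c 479.6 -86.3  size 96.2 x 40.3  long axis 12.6 deg c 479.6 -86.3  size 97.3 x 40.9  long axis 12.6 deg
turn [0.    0.    0.001] shift [7.89 0.25 6.35]
```

```bash
python3 -m crank '[[[3.8,-0.1,2],[0,0,0]],[[4,0,4],[0,0,0]],[[0,0,0.5],[0,0,0]],[[0,0,0],[0,0,0]],[[0,0,0],[0,0,0]]]';  python3 -m crank '[[[0,0,0],[0,0,0]],[[0,0,0],[0,0,0]],[[0,0,0],[0,0,0]]]'; python3 -c "
from h import *
go(479.6,-86.3,-31,102.6)"
```

```text
clock: 21.2
tcp_pos: [0.4858, -0.0859, 0.0539]
orientation: [-0.345, 3.12, -0.0]
contact_force: [0.4, 1.1, 0.1]
grip_width: 0.0705
gripper_force: 0.0
clock: 21.5
tcp_pos: [0.4848, -0.0862, 0.0537]
orientation: [-0.344, 3.121, -0.0]
contact_force: [1.2, -0.3, 0.4]
grip_width: 0.0702
gripper_force: 0.0
turn [-0.     0.001 -0.   ] shift [0.51 0.11 8.47]
```

```bash
python3 -m crank '[[[0.5,0.1,3],[0,0,0]],[[0,0,3],[0,0,0]],[[0,0,2],[0,0,0]],[[0,0,0.5],[0,0,0]],[[0,0,0],[0,0,0]]]';  python3 -m crank '[[[0,0,0],[0,0,0]],[[0,0,0],[0,0,0]],[[0,0,0],[0,0,0]],[[0,0,0],[0,0,0]],[[0,0,0],[0,0,0]]]' 2.8 40;python3 -m crank '[[[0,0,0],[0,0,0]],[[0,0,-1],[0,0,0]],[[0,0,-4],[0,0,0]],[[0,0,-4],[0,0,0]],[[0,0,-4],[0,0,0]]]';  python3 -m crank '[[[0,0,0],[0,0,0]],[[0,0,0],[0,0,0]],[[0,0,0],[0,0,0]]]'; python3 - <<'E'
from h import *
p0,R0=tool(); p,P,c,rw=cloud('wrist'); T=(P-p0)@R0*1000
s=clean(mask(p,(60,100,20),(85,255,255))&(np.abs(T[...,0])<70)&(np.abs(T[...,1])<40))
q=T[s]; k=np.abs(q[:,2]-np.median(q[:,2]))<3; q=q[k]; print(np.median(q[:,2]),rect(q[:,:2]/1000),q[:,0].min(),q[:,0].max())
A=np.c_[q[:,:2],np.ones(len(q))];print(np.linalg.lstsq(A,q[:,2],rcond=None)[0])
go(389+80,-273,90,79.7)
E
```

```text
clock: 22.0
tcp_pos: [0.4787, -0.0864, -0.0321]
orientation: [0.344, -3.122, -0.0]
contact_force: [-0.5, 0.9, -0.7]
grip_width: 0.0698
gripper_force: 0.0
clock: 22.5
tcp_pos: [0.4799, -0.0866, -0.0306]
orientation: [-0.343, 3.12, -0.001]
contact_force: [-0.7, 1.2, 7.3]
grip_width: 0.0413
gripper_force: 40.7
clock: 23.0
tcp_pos: [0.4782, -0.0865, 0.1002]
orientation: [0.344, -3.122, -0.0]
contact_force: [1.0, -0.2, -0.9]
grip_width: 0.0418
gripper_force: 41.2
clock: 23.3
tcp_pos: [0.4778, -0.0864, 0.0975]
orientation: [0.344, -3.121, -0.0]
contact_force: [-0.5, -0.4, -2.3]
grip_width: 0.0416
gripper_force: 41.4
-66.78542871923472 c 6.1 0.1  size 88.0 x 41.5  long axis 0.4 deg -37.843665234848004 50.19785159913819
[ 3.14886276e-03 -1.42450273e-03 -6.67274360e+01]
turn [ 0.    -0.003  0.399] shift [ -2.5  -18.51   0.71]
```

```bash
python3 -m crank '[[[0,0,0],[0,0,0.133]],[[0,0,0],[0,0,0.133]],[[0,0,0],[0,0,0.133]],[[-1,-4,0],[0,0,0]],[[-1.5,-4,0],[0,0,0]]]';  python3 -m crank '[[[0,-4,0],[0,0,0]],[[0,-4,0],[0,0,0]],[[0,-2.5,0],[0,0,0]],[[0,0,0],[0,0,0]],[[0,0,0],[0,0,0]]]';  python3 -m crank '[[[0,0,0],[0,0,0]],[[0,0,0],[0,0,0]]]'; python3 - <<'E'
from h import *
p,P,c,rw=cloud('wrist'); cv2.imwrite('pics/w9.png',p[:,:,::-1])
Q=atz(c,rw,.010); s=clean(mask(p,(5,60,20),(22,255,255))&near(Q,.389,-.273,.09)); v,u=np.nonzero(s); print(u.min(),u.max(),v.min(),v.max()); print('board',rect(Q[s][:,:2]))
go(389,-273,20,79.7)
E
```

```text
clock: 23.85
tcp_pos: [0.488, -0.1688, 0.0967]
orientation: [-0.275, -3.126, -0.001]
contact_force: [-0.2, -0.2, -0.7]
grip_width: 0.0415
gripper_force: 41.3
clock: 24.35
tcp_pos: [0.4693, -0.2727, 0.0967]
orientation: [-0.284, -3.126, -0.002]
contact_force: [-0.0, 0.7, -1.7]
grip_width: 0.0413
gripper_force: 41.3
clock: 24.55
tcp_pos: [0.4706, -0.2713, 0.0977]
orientation: [-0.278, -3.128, -0.001]
contact_force: [0.3, -0.0, -1.2]
grip_width: 0.0414
gripper_force: 41.3
234 349 0 206
board c 391.6 -274.0  size 124.9 x 68.7  long axis -10.2 deg
turn [ 0.001 -0.001  0.002] shift [ 8.01 -1.6   7.79]
```

View pics/w9.png

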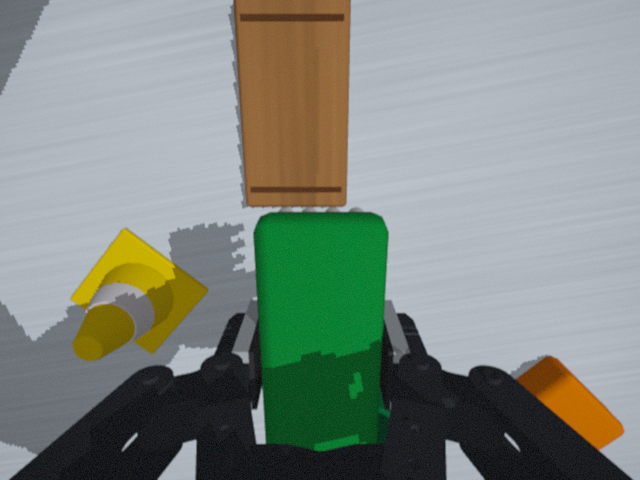

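Board is seen at (297,100), slightly cropped, centre (389,-273.6) mm. Placing the brush there.

```bash
python3 -m crank '[[[3,-1.6,0],[0,0,0]],[[3,0,2],[0,0,0]],[[2,0,3],[0,0,0]],[[0,0,3],[0,0,0]],[[0,0,0],[0,0,0]]]';  python3 -m crank '[[[0,0,0],[0,0,0]],[[0,0,0],[0,0,0]],[[0,0,0],[0,0,0]]]'; python3 -c "
from h import *
go(389,-273.6,-20.5,79.8)"
```

```text
clock: 25.1
tcp_pos: [0.3862, -0.2723, 0.0157]
orientation: [-0.28, -3.123, -0.004]
contact_force: [0.4, 0.6, -1.0]
grip_width: 0.0416
gripper_force: 41.3
clock: 25.4
tcp_pos: [0.3904, -0.2749, 0.0195]
orientation: [0.281, 3.126, -0.002]
contact_force: [0.1, 0.2, -1.4]
grip_width: 0.0413
gripper_force: 41.3
turn [-0.001  0.003 -0.001] shift [0.16 0.1  4.  ]
```

```bash
python3 -m crank '[[[0.2,0.1,1.5],[0,0,0]],[[0,0,1.2],[0,0,0]],[[0,0,0.7],[0,0,0]],[[0,0,0.3],[0,0,0]],[[0,0,0],[0,0,0]]]';  python3 -m crank '[[[0,0,0.2],[0,0,0]],[[0,0,0.2],[0,0,0]],[[0,0,0],[0,0,0]],[[0,0,0],[0,0,0]],[[0,0,0],[0,0,0]]]'
```

```text
clock: 25.9
tcp_pos: [0.3869, -0.273, -0.0191]
orientation: [-0.282, -3.128, -0.0]
contact_force: [-0.5, -0.3, -0.5]
grip_width: 0.0415
gripper_force: 41.4
clock: 26.4
tcp_pos: [0.3874, -0.2734, -0.0207]
orientation: [0.283, 3.128, 0.0]
contact_force: [-6.6, 4.6, 27.5]
grip_width: 0.0414
gripper_force: 44.7
```

```bash
python3 -m crank '[[[0,0,-0.2],[0,0,0]],[[0,0,0],[0,0,0]]]'; python3 -m crank '[[[0,0,0],[0,0,0]],[[0,0,0],[0,0,0]],[[0,0,0],[0,0,0]],[[0,0,0],[0,0,0]]]' 6;  python3 -m crank '[[[0,0,-1],[0,0,0]],[[0,0,-4],[0,0,0]],[[0,0,-4],[0,0,0]],[[-2,0,-4],[0,0,0]],[[-3,0,-3],[0,0,0]]]'; python3 -m crank '[[[-4,0,-2],[0,0,0]],[[0,0,0],[0,0,0]],[[0,0,0],[0,0,0]],[[0,0,0],[0,0,0]],[[0,0,0],[0,0,0]]]'; python3 - <<'E'
from h import *
p,P,c,rw=cloud('wrist'); cv2.imwrite('pics/w10.png',p[:,:,::-1])
Q=atz(c,rw,.046); s=clean(mask(p,(60,120,30),(85,255,255))&near(Q,.389,-.273,.09)&(P[...,2]>.04)); print('brush',rect(Q[s][:,:2]),np.nanmedian(P[s][:,2]))
Q=atz(c,rw,.010); s=clean(mask(p,(5,60,20),(22,255,255))&near(Q,.389,-.273,.09)); print('board',rect(Q[s][:,:2]))
s=mask(p,(60,100,10),(90,255,255))&near(P,.603,-.25,.09)&(P[...,2]>.071)
if s.any(): print('mug rim',cv2.minEnclosingCircle((P[s][:,:2]*1000).astype(np.float32)))
print(monitor.get_obs()['tcp_pos'])
E
```

```text
clock: 26.6
tcp_pos: [0.3875, -0.2734, -0.0203]
orientation: [0.282, 3.128, -0.001]
contact_force: [0.7, -0.1, -1.7]
grip_width: 0.0414
gripper_force: 41.4
clock: 27.0
tcp_pos: [0.3869, -0.273, -0.021]
orientation: [-0.282, -3.129, -0.0]
contact_force: [0.2, 0.5, -0.2]
grip_width: 0.0601
gripper_force: 0.0
clock: 27.5
tcp_pos: [0.4355, -0.2826, 0.1425]
orientation: [0.285, 3.127, -0.001]
contact_force: [1.4, -1.0, 0.1]
grip_width: 0.06
gripper_force: 0.0
clock: 28.0
tcp_pos: [0.4737, -0.289, 0.1583]
orientation: [-0.283, -3.126, -0.001]
contact_force: [-0.7, -0.5, -0.7]
grip_width: 0.0598
gripper_force: 0.0
brush c 387.8 -272.8  size 97.3 x 40.3  long axis -10.4 deg 0.04618078117695629
board c 390.3 -273.8  size 127.7 x 68.9  long axis -10.3 deg
mug rim ((600.1092529296875, -268.62237548828125), 31.688701629638672)
[ 0.47398405 -0.28898773  0.15845562]
```

View pics/w10.png

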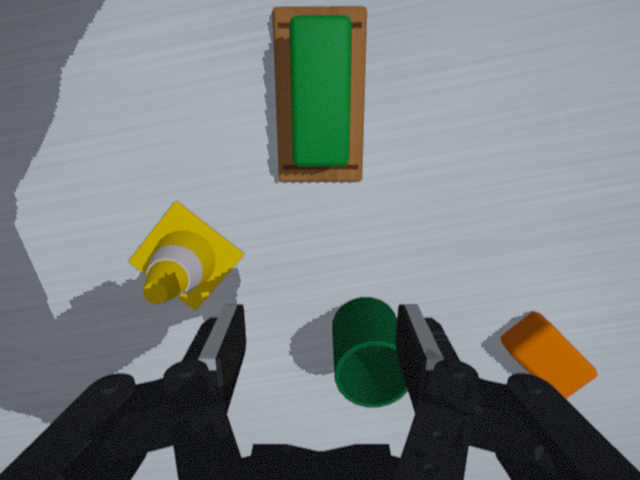

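The brush lies centred on the board at (320,92). The mug rim centre is (600,-268.6) mm. I'll get the handle direction from the first top picture.

```bash
python3 - <<'E'
from h import *
p=cv2.imread('pics/top0.png')[:,:,::-1].copy(); m=optics.camera_model('top'); f=240/np.tan(np.radians(m['vertical_fov']/2))
v,u=np.mgrid[:480,:640]; rw=np.dstack([(u-m['cx'])/f,(v-m['cy'])/f,np.ones((480,640))])@m['R']; c=-m['R'].T@m['t']
Q=atz(c,rw,.0375); s=mask(p,(60,100,10),(95,255,255))&near(Q,.603,-.26,.09); q=Q[s][:,:2]*1000-[600,-268.6]
r=np.hypot(*q.T); a=np.degrees(np.arctan2(q[:,1],q[:,0])); k=r>50; print(k.sum(),r.max(),np.median(a[k]),a[k].min(),a[k].max())
go(600,-268.6,110,np.median(a[k])+90)
E
```

```text
48 65.91346264679044 50.73345825472599 39.908177103359606 61.12006721685221
turn [ 1.000e-03 -2.000e-03 -1.066e+00] shift [-9.55 -8.47  4.85]
```

```bash
python3 -m crank '[[[0,0,0],[0,0,-0.134]],[[0,0,0],[0,0,-0.134]],[[0,0,0],[0,0,-0.134]],[[0,0,0],[0,0,-0.134]],[[0,0,0],[0,0,-0.134]]]' 8.5;  python3 -m crank '[[[0,0,0],[0,0,-0.132]],[[0,0,0],[0,0,-0.132]],[[0,0,0],[0,0,-0.132]],[[-4,-2,0],[0,0,0]],[[-4,-2,0],[0,0,0]]]'; python3 -m crank '[[[-4,-2.5,0],[0,0,0]],[[-4,-2,0],[0,0,0]],[[-1,0,0],[0,0,0]],[[0,0,0],[0,0,0]],[[0,0,0],[0,0,0]]]'; python3 -m crank '[[[0,0,0],[0,0,0]],[[0,0,0],[0,0,0]]]'; python3 - <<'E'
from h import *
p,P,c,rw=cloud('wrist'); cv2.imwrite('pics/w11.png',p[:,:,::-1])
g=mask(p,(60,80,8),(95,255,255))&near(P,.603,-.26,.09)
s=g&(P[...,2]>.071); (x,y),r=cv2.minEnclosingCircle((P[s][:,:2]*1000).astype(np.float32)); print('rim',x,y,r)
s=g&(P[...,2]>.01)&(P[...,2]<.068); q=P[s]*1000; d=q[:,:2]-[x,y]; k=np.hypot(*d.T)>45; print(k.sum(),np.degrees(np.arctan2(*np.median(d[k],0)[::-1])),q[k][:,2].max())
go(x,y,60,140.7)
E
```

```text
clock: 28.55
tcp_pos: [0.4745, -0.2891, 0.1587]
orientation: [0.77, -3.045, -0.001]
contact_force: [0.2, -0.1, -0.3]
grip_width: 0.0852
gripper_force: 0.0
clock: 29.05
tcp_pos: [0.5562, -0.2536, 0.159]
orientation: [1.341, -2.84, -0.0]
contact_force: [0.5, 0.0, 0.8]
grip_width: 0.0849
gripper_force: 0.0
clock: 29.55
tcp_pos: [0.647, -0.2125, 0.1586]
orientation: [1.344, -2.837, -0.0]
contact_force: [-1.1, -0.5, 0.3]
grip_width: 0.0848
gripper_force: 0.0
clock: 29.75
tcp_pos: [0.6476, -0.213, 0.1595]
orientation: [1.343, -2.839, 0.001]
contact_force: [-0.1, -0.2, -0.3]
grip_width: 0.0851
gripper_force: 0.0
rim 626.402587890625 -235.04818725585938 73.26856231689453
902 -130.06768674621344 67.9045307997872
turn [-0.    -0.001 -0.001] shift [3.09 0.24 9.95]
```

View pics/w11.png

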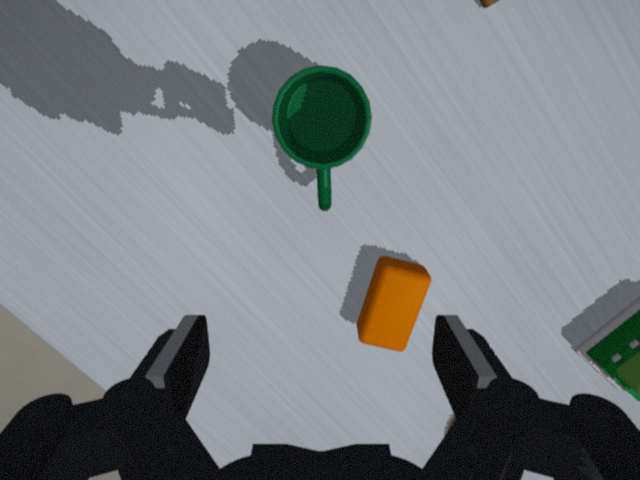

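The mug is at (322,115), its handle pointing down the picture at (324,190), square to the fingers' closing line. The finger bodies contaminated the rim fit, so I'll redo it.

```bash
python3 - <<'E'
from h import *
p,P,c,rw=cloud('wrist')
g=mask(p,(60,80,8),(95,255,255)); g[230:]=False; g=clean(g)
Q=atz(c,rw,.075); s=g&(P[...,2]>.071)&(P[...,2]<.08); q=Q[s][:,:2]*1000
(x,y),r=cv2.minEnclosingCircle(q.astype(np.float32)); print('rim',x,y,r,np.median(P[s][:,2]))
v,u=np.nonzero(g); k=v>185; h=Q[v[k],u[k]][:,:2].mean(0)*1000; print('handle dir',np.degrees(np.arctan2(h[1]-y,h[0]-x)))
go(x,y,80,140.7)
E
```

```text
rim 601.5845336914062 -268.6683654785156 31.583446502685547 0.07513605458007785
handle dir 53.08891097777589
turn [-0. -0. -0.] shift [7.31 0.03 7.95]
```

```bash
python3 -m crank '[[[3.5,0,0],[0,0,-0.03]],[[3.8,0,0],[0,0,0]],[[0,0,4],[0,0,0]],[[0,0,4],[0,0,0]],[[0,0,0],[0,0,0]]]';  python3 -m crank '[[[0,0,0],[0,0,0]],[[0,0,0],[0,0,0]],[[0,0,0],[0,0,0]],[[0,0,0],[0,0,0]]]'; python3 -c "
from h import *
go(601.5,-268.7,-10,142.4)"
```

```text
clock: 30.35
tcp_pos: [0.5989, -0.2674, 0.074]
orientation: [1.385, -2.812, -0.011]
contact_force: [-0.5, 0.0, -1.5]
grip_width: 0.0849
gripper_force: 0.0
clock: 30.75
tcp_pos: [0.6048, -0.2688, 0.0809]
orientation: [-1.389, 2.816, -0.003]
contact_force: [-0.1, 0.2, 1.0]
grip_width: 0.085
gripper_force: 0.0
turn [-0.003  0.001  0.002] shift [0.19 0.26 9.09]
```

```bash
python3 -m crank '[[[0.2,0.2,2],[0,0,0]],[[0,0,2],[0,0,0]],[[0,0,2],[0,0,0]],[[0,0,2],[0,0,0]],[[0,0,1.1],[0,0,0]]]';  python3 -m crank '[[[0,0,0],[0,0,0]],[[0,0,0],[0,0,0]],[[0,0,0],[0,0,0]]]';  python3 -m crank '[[[0,0,0],[0,0,0]],[[0,0,0],[0,0,0]],[[0,0,0],[0,0,0]],[[0,0,0],[0,0,0]],[[0,0,0],[0,0,0]]]' 5 45;  python3 -m crank '[[[0,0,0],[0,0,0]],[[0,0,0],[0,0,0]],[[0,0,0],[0,0,0]]]'
```

```text
clock: 31.25
tcp_pos: [0.6004, -0.2686, -0.0128]
orientation: [1.389, -2.817, -0.001]
contact_force: [0.8, -0.5, -0.9]
grip_width: 0.0849
gripper_force: 0.0
clock: 31.55
tcp_pos: [0.6018, -0.2693, -0.0105]
orientation: [-1.389, 2.816, -0.002]
contact_force: [-0.2, -0.9, 0.6]
grip_width: 0.0848
gripper_force: 0.0
clock: 32.05
tcp_pos: [0.6015, -0.2691, -0.0108]
orientation: [-1.389, 2.817, -0.002]
contact_force: [-0.5, 0.3, 6.1]
grip_width: 0.062
gripper_force: 50.4
clock: 32.35
tcp_pos: [0.6015, -0.2692, -0.0108]
orientation: [-1.389, 2.817, -0.002]
contact_force: [-1.6, 0.2, 6.0]
grip_width: 0.0618
gripper_force: 50.4
```

```bash
python3 -m crank '[[[0,0,-1],[0,0,0]],[[0,0,-2],[0,0,0]],[[0,0,-3],[0,0,0]],[[0,0,-3],[0,0,0]],[[0,0,-1],[0,0,0]]]';  python3 -m crank '[[[0,0,0],[0,0,0]],[[0,0,0],[0,0,0]],[[0,0,0],[0,0,0]]]';python3 - <<'E'
from h import *
p0,R0=tool(); p,P,c,rw=cloud('wrist'); T=(P-p0)@R0*1000; cv2.imwrite('pics/w12.png',p[:,:,::-1])
g=mask(p,(60,80,8),(95,255,255))&(np.abs(T[...,0])<40)&(np.abs(T[...,1])<40)&(T[...,2]<-80); q=T[g]; print(np.percentile(q[:,2],[1,5,20,50]),q[:,0].max(),np.percentile(q[:,1],[1,99]))
go(668.9,98.9,-4,142.4)
E
```

```text
clock: 32.85
tcp_pos: [0.6025, -0.2696, 0.0916]
orientation: [-1.388, 2.815, -0.005]
contact_force: [1.3, 0.6, -1.5]
grip_width: 0.0618
gripper_force: 49.8
clock: 33.15
tcp_pos: [0.5995, -0.2684, 0.0861]
orientation: [1.388, -2.816, -0.004]
contact_force: [0.1, 0.4, -2.0]
grip_width: 0.062
gripper_force: 49.8
[-119.94831125 -112.73872349  -86.54785148  -85.66529415] 32.33621234175254 [-30.80816644  30.51028205]
turn [ 0.003 -0.001  0.002] shift [-33.33  16.92   9.03]
```

View pics/w12.png

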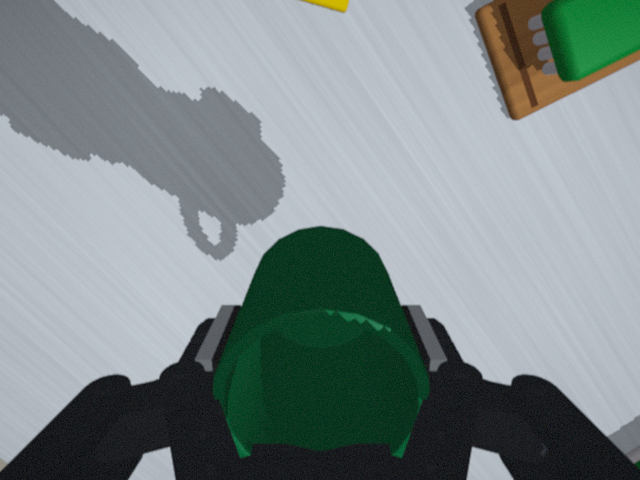

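The mug is held upright and centred. Carrying it to the coaster.

```bash
python3 -m crank '[[[-3,1.5,0],[0,0,0]],[[-4,2,0],[0,0,0]],[[-4,2,0],[0,0,0]],[[-4,2,0],[0,0,0]],[[-4,2,0],[0,0,0]]]';  python3 -m crank '[[[-4,2,0],[0,0,0]],[[-4,2,0],[0,0,0]],[[-4,2,0],[0,0,0]],[[-2.3,1.4,0],[0,0,0]],[[0,0,0],[0,0,0]]]';  python3 -m crank '[[[0,0,2],[0,0,0]],[[0,0,3],[0,0,0]],[[0,0,0],[0,0,0]],[[0,0,0],[0,0,0]],[[0,0,0],[0,0,0]]]'; python3 -c "
from h import *
go(668.9,98.9,-4.7,142.4)"
```

```text
clock: 33.7
tcp_pos: [0.6406, -0.0585, 0.0869]
orientation: [1.388, -2.816, -0.001]
contact_force: [0.6, 0.3, -1.8]
grip_width: 0.0621
gripper_force: 49.8
clock: 34.2
tcp_pos: [0.6685, 0.1061, 0.0868]
orientation: [-1.401, 2.812, 0.007]
contact_force: [-0.4, 0.3, -1.4]
grip_width: 0.0619
gripper_force: 49.8
clock: 34.7
tcp_pos: [0.6704, 0.098, 0.0393]
orientation: [-1.388, 2.817, -0.001]
contact_force: [-0.2, 0.7, -1.2]
grip_width: 0.062
gripper_force: 50.0
turn [-0.001  0.001  0.001] shift [0.02 0.18 4.4 ]
```

```bash
python3 -m crank '[[[0,0.2,1.5],[0,0,0]],[[0,0,1],[0,0,0]],[[0,0,1],[0,0,0]],[[0,0,0.4],[0,0,0]],[[0,0,0.2],[0,0,0]]]';  python3 -m crank '[[[0,0,0],[0,0,0]],[[0,0,0],[0,0,0]],[[0,0,0.1],[0,0,0]],[[0,0,0.1],[0,0,0]],[[0,0,0],[0,0,0]]]'; python3 -m crank '[[[0,0,0],[0,0,0]],[[0,0,0],[0,0,0]]]'
```

```text
clock: 35.2
tcp_pos: [0.6674, 0.0993, -0.0038]
orientation: [1.389, -2.817, -0.0]
contact_force: [1.0, -0.4, -2.2]
grip_width: 0.0618
gripper_force: 50.1
clock: 35.7
tcp_pos: [0.668, 0.0994, -0.0047]
orientation: [-1.389, 2.817, -0.0]
contact_force: [-0.4, 0.4, -2.2]
grip_width: 0.0621
gripper_force: 50.4
clock: 35.9
tcp_pos: [0.668, 0.0994, -0.0047]
orientation: [-1.389, 2.818, -0.0]
contact_force: [-0.5, -0.3, -1.8]
grip_width: 0.062
gripper_force: 50.3
```

```bash
for i in 1; do python3 -m crank '[[[0,0,0.05],[0,0,0]],[[0,0,0],[0,0,0]],[[0,0,0],[0,0,0]]]' | grep -E 'pos|contact'; python3 -m crank '[[[0,0,0.05],[0,0,0]],[[0,0,0],[0,0,0]],[[0,0,0],[0,0,0]]]'| grep -E 'pos|contact'; done
```

```text
tcp_pos: [0.6679, 0.0995, -0.0048]
contact_force: [-3.4, -0.8, 5.0]
tcp_pos: [0.668, 0.0994, -0.0048]
contact_force: [-5.8, -0.5, 8.7]
```

The mug touched down with 9 N. Releasing, then straight up and back to look.

```bash
python3 -m crank '[[[0,0,-0.05],[0,0,0]],[[0,0,0],[0,0,0]]]'; python3 -m crank '[[[0,0,0],[0,0,0]],[[0,0,0],[0,0,0]],[[0,0,0],[0,0,0]],[[0,0,0],[0,0,0]],[[0,0,0],[0,0,0]]]' 8.3 45; python3 -m crank '[[[0,0,-1],[0,0,0]],[[0,0,-2],[0,0,0]],[[0,0,-3],[0,0,0]],[[0,0,-4],[0,0,0]],[[0,0,-4],[0,0,0]]]'; python3 -m crank '[[[-4,-2,-3],[0,0,0]],[[-4,-2,0],[0,0,0]],[[-1,0,0],[0,0,0]],[[0,0,0],[0,0,0]],[[0,0,0],[0,0,0]]]'; python3 - <<'E'
from h import *
p,P,c,rw=cloud('wrist'); cv2.imwrite('pics/w13.png',p[:,:,::-1])
g=mask(p,(60,80,8),(95,255,255))&near(P,.669,.099,.045); s=g&(P[...,2]>.076)&(P[...,2]<.088)
q=P[s]; print('rim',cv2.minEnclosingCircle((q[:,:2]*1000).astype(np.float32)),np.median(q[:,2]))
t,_,_,_=cloud('side'); cv2.imwrite('pics/side1.png',t[:,:,::-1]); print(monitor.get_obs()['clock'])
E
```

```text
clock: 36.7
tcp_pos: [0.668, 0.0994, -0.0048]
orientation: [-1.389, 2.818, -0.0]
contact_force: [-3.0, -1.0, 6.8]
grip_width: 0.0619
gripper_force: 51.1
clock: 37.2
tcp_pos: [0.6679, 0.0994, -0.0055]
orientation: [1.389, -2.818, 0.0]
contact_force: [0.2, -0.0, 0.2]
grip_width: 0.0829
gripper_force: 0.0
clock: 37.7
tcp_pos: [0.6676, 0.0994, 0.1366]
orientation: [1.389, -2.818, -0.0]
contact_force: [0.3, 0.2, 0.1]
grip_width: 0.083
gripper_force: 0.0
clock: 38.2
tcp_pos: [0.7504, 0.1445, 0.1621]
orientation: [1.389, -2.816, 0.0]
contact_force: [-0.3, -0.8, -0.1]
grip_width: 0.083
gripper_force: 0.0
rim ((668.626953125, 99.86096954345703), 31.76693344116211) 0.08112389649982793
38.3
```

View pics/side1.png

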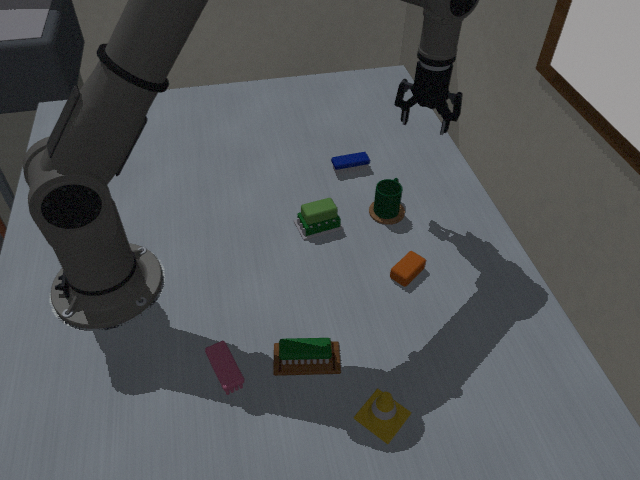

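The side view shows everything in place: soap on the rack and dish (319,215), brush on the board (307,352), mug upright on the coaster (388,203). The blue brush, orange soap and cone haven't moved, and the arm is clear.

```bash
python3 -m crank '[[[0,0,0],[0,0,0]],[[0,0,0],[0,0,0]],[[0,0,0],[0,0,0]]]'; python3 -c "
from bench import r
print(r.hand_in())"
```

```text
clock: 38.6
tcp_pos: [0.7514, 0.1447, 0.1627]
orientation: [1.389, -2.818, 0.0]
contact_force: [-0.7, -0.1, 0.8]
grip_width: 0.0832
gripper_force: 0.0
the job is handed in; nothing more can be done
None
```

I handed the job in at 38.6 s with everything placed as asked: the rack is fully down on the dish with the soap flat on its middle, the brush lies on the board (about 2 mm off centre), the mug stands on the coaster, and the blue brush, orange soap and cone were left alone.

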